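# Free and wind out a jammed bottle feeder

### The arm

A 7-joint arm with a two-finger parallel gripper is mounted at the origin on the work surface. World frame = base frame: x ahead of the robot, y to its left, z up, the work surface at z = 0. Lengths are in mm, angles in degrees, forces in N, time in s.
With the tool pointing down it reaches from about 350 to 900 mm from the base axis. Payload 7.2 kg.
Tool frame: the origin (TCP) lies at the very end of the fingers, on their centre line; the grasp point (between the pads) lies 19 mm behind it; z points along the fingers, y is the direction in which the jaws open and shut (so a half turn about z gives the same grasp; the last joint's range is limited). The gripper opens to 88 mm and grips with 3 to 60 N. Pads are 20 mm wide; open, the fingers measure 115 mm over their backs; the gripper's body (75 mm by 178 mm) begins 61 mm behind the grasp point.
Start: joints at [-3.908, 23.554, -0.728, 91.456, 0.321, 64.991, -4.71], TCP at [625.003, -0.011, 222.653] pointing down, gripper open.
Joint ranges: [-169.25, 169.25], [-16.82, 113.86], [-84.01, 82.57], [7.8, 145.47], [-59.2, 239.2], [7.22, 106.19], [-163.78, 163.78]. Speed limits (degrees/s): [136.94, 136.94, 172.46, 172.46, 180, 180, 180].

### API

Orientations are given as [roll, pitch, yaw] about the fixed x, y, z axes, in that order (R = Rz(yaw) Ry(pitch) Rx(roll)).
In Python, from rig import status, snapshot, ticket, boxes_of, spot_point gives the robot as it stands. The module is installed in compiled form; this text tells all that it offers.
- The arm moves only by the shell command python3 -m crank 'ROWS' [FORCE]. ROWS is JSON, a list that holds one entry, the list of rows, each a list of 7 numbers: the turn, a rotation vector about the world's x, y, z in units of 10 degrees (1.0 is 10 degrees), then the shift along the world's x, y, z in units of 30 mm (1.0 is 30 mm), then the finger opening in mm, from 0 to 87.8. A call has 1 to 20 rows; each row shifts and turns the commanded pose from where the row before left it; what a row does not reach is not made up. A row lasts 1/8 s, in which the tool goes at most 62.5 mm and 10.7 degrees, less where a joint would pass 70% of its speed; a pose out of reach is approached as far as the arm can. A call is refused whole if a number of a shift passes 1 or a number of a turn 1, either way. A call with a gripper value outside its range is refused whole. The fingers move at their own pace and stop on an object; FORCE is the grip in N (left out, the last holds). Time passes only in rows, so rows that do not move let the fingers close. It gives the time, the measured TCP pose, the force and the opening at its end, in the units of the state.
- status.get_state(): the state, without advancing time (a new reading comes with each control period).
- snapshot(name): name is "scene" or "side" or "wrist"; returns a dict with "color" (480x640x3 uint8, red, green, blue), "vertical_fov" (degrees; the focal length in pixels is half the picture's height over the tangent of half this angle, whatever the lens; pixels are square), "cx", "cy" (the principal point, pixels), "origin" and "attitude" of the camera in the world. Camera axes: x right, y down, z forward; pixel columns grow to the right and rows downward; lengths in mm; the calibration is good to about 2 mm. A picture is of the moment at which its call begins. There is no depth.
- ticket.close_job(): hands the job in, once; it reports no verdict.
Trained networks look in a picture, given as the dict that the camera call returned (one of the last four; its "shot" number tells which), for a name from the list of things; names that differ only in an ending like _2 or _b are one class to them, and where a whole thing is asked for, a point or a joint stands for the part that bears it (a point fixed in the world has none). Each returns a list of dicts, best first, with "conf" (0 to 1); they miss things now and then, are a little off and sometimes report something else, mostly with a low value. They report only what shows in the picture. A call takes as long as a camera call. They do not tell look-alikes from the thing itself.
- boxes_of(picture, label): "point" ([x, y, z] in mm, in the coordinates of the camera as it stood for that picture, good to about 4 mm: the middle of the surface that is visible of it).
- spot_point(picture, label): "point" ([x, y, z] in mm, in the coordinates of the camera as it stood for that picture, good to about 4 mm: a listed point, or the origin of a listed thing).
The state is a dict: "clock": time; "joint_positions": joint angles; "dq": joint speeds; "joint_torque": joint torques, N m; "tcp_pos": TCP position; "tcp_rot": TCP orientation; "force": force on the tool from outside, world axes, zero at the start; "moment": the same for the moment, N m; "width": finger opening in mm.
Only numpy, scipy, OpenCV 4.12 (cv2) and the standard library are available. Lean on these libraries where they do the work, as an engineer would, in place of code of your own. Each camera call takes 0.05 s, during which the arm holds its last target.

### The job

The bottle feeder on the dispensing counter is jammed: its outlet shutter is shut and the wide jar has strayed into the lane in front of the narrow opening. Slide the shutter fully open and nudge the wide jar back into its side bay until it is clear of the lane; only then turn the spoked capstan anticlockwise (seen from above), spoke after spoke, until the pusher has delivered the slim bottle through the opening and the capstan is at its stop. Finally stand the slim bottle upright near the middle of the round tray; leave the capstan at its stop, the shutter open and the jar upright in its bay, and do not knock over or disturb the other things on the counter.

Things in the scene. Friction and masses are not known exactly. Their poses are not given: they have to be found in the camera images.
- feeder: Bottle feeder, fixed: grey deck 12 mm thick with walls 36 mm high over the counter. Origin on the counter; (x, y) mm in its axes below, yaw small. The feed lane runs along y between walls at x = -32 and 32 and feeds towards -y. From y = -40 to 110 its far (+x) wall is missing: there the side bay opens. The white gearbox (x -60 to 60, y 240 to 360, 98 mm high) carries the capstan.
- throat (a point): Middle of the narrow opening, on the deck, feeder (0, -51): the 64 mm gap from x -32 to 32, y -40 to -62, with walls 36 mm high over the counter. The far jaw (from x = 32) runs on as lower wall of the side bay.
- guard (a point): Top centre of the fixed clear plastic guard plate above the far part of the capstan, feeder (49, 300): it covers x -8 to 106, y 182 to 418, from 155 to 160 mm above the counter, on posts at its far corners. Spokes under it cannot be reached from above: push them on the near side, where x is below -8.
- hub (a point): Point on the capstan's upright axis at spoke height, 125 mm above the counter, feeder (0, 300). The hub is 44 mm thick across and its top is 149 mm above the counter.
- capstan (a joint): Capstan angle in rad, 0 to 4.65 (stop), grows anticlockwise seen from above. Five level steel spokes 72 degrees apart, 14 mm thick, 125 mm above the counter, each with a 26 mm black end ball centred 96 mm from the axis. At 0 one spoke points to the feeder's +x. Starts at 0 to 0.4; stays where left; takes 3 to 5 N at 75 mm radius. Moves the pusher 58 mm per rad.
- bay (a point): Point on the deck in the side bay, feeder (85, 50), a good place for the jar's centre. The bay's free floor is x 32 to 150, y -40 to 110. The jar is clear of the lane when its centre is more than 73 mm from the lane's centre line.
- pusher_face (a point): Middle of the shallow V-shaped steel face (54 mm wide, 50 mm high) that pushes the bottle, 42 mm above the counter; at feeder (0, 190 - 58 x capstan angle), so (0, -79.7) at the stop. A rack follows behind it.
- shutter (a joint): Sliding outlet shutter, travel in m: 0 is shut, 0.085 is fully open. It is an aluminium plate 74 x 5 mm standing across the opening in the plane y = -70, top 58 mm above the counter; it slides to the feeder's +x, needs about 2 N and stays where it is left.
- shutter_post (a point): Centre of the top of the shutter's upright black post, 16 mm in diameter, from 56 to 108 mm above the counter; shut, it stands at feeder (22, -70), and moves with the shutter.
- bottle: The slim white bottle, 52 mm in diameter up to 76 mm, with a 32 mm grey cap, 105 mm high in all, 0.13 to 0.25 kg. Origin at the centre of its underside, z up. It starts upright in the lane between pusher and jar.
- jar: The wide white jar with a steel lid, 90 mm in diameter, 86 mm high, 0.2 to 0.4 kg, too wide for the opening. Origin at the centre of its underside, z up. It starts upright in the lane at about feeder (15, 8), close to the near lane wall and the corner of the far jaw, so it has to be pushed back (+y) as well as sideways (+x).
- outlet (a point): Point on the deck of the outlet shelf, feeder (0, -105), where the bottle stands after it has been delivered.
- tray: Round steel tray with a black rubber top, 130 mm in diameter, 11 mm high, loose on the counter. Origin at the centre of its underside.
- specs_case: Bystander: black spectacle case, 160 x 62 x 36 mm, origin at the centre of its underside.
- eye_model: Bystander: white 76 mm ball on a black foot 90 mm wide, 113 mm high, origin at the centre of its underside.
- gel_bottle: Bystander: white bottle 68 mm in diameter, 160 mm high, origin at the centre of its underside.
Things that resemble listed ones, but are neither listed nor needed, are in the scene too. What is shaped like the jar but pink or yellow is not meant.

How it is judged:
By the outcome, as a careful person would: the job done as asked, in the order asked, and still so for the second after the job is handed in, with the robot touching nothing.
It also fails if it takes over 72 s, if anything falls off the work surface, if the arm or the gripper's body presses on something with over 40 N, if the wrist force passes 120 N, or if a joint passes its speed limit or range.

## Working session

There is one attempt and no reset: what is moved stays moved. The work goes in short steps, Python scripts to look and compute and a shell command to move; the robot and the scene stay as the last step left them, time stands still between calls to the robot, and variables do not carry over. Pictures are saved under pics/ and viewed, and the job is handed in when it is done.

```bash
mkdir -p pics; ls; cat > h.py <<'E'
import numpy as np, cv2
from rig import status, snapshot, ticket, boxes_of, spot_point
def save(p,n):
    cv2.imwrite('pics/%s.png'%n, p['color'][:,:,::-1])
def R(p):
    a=np.array(p['attitude'],float)
    if a.shape==(3,3): return a
    from scipy.spatial.transform import Rotation as Ro
    return Ro.from_euler('xyz',a,degrees=True).as_matrix()
def w(p,pt): return R(p)@np.array(pt)+np.array(p['origin'])
def f(p): return 240/np.tan(np.radians(p['vertical_fov']/2))
def proj(p,X):
    c=R(p).T@(np.array(X,float)-np.array(p['origin'])); return (p['cx']+f(p)*c[0]/c[2], p['cy']+f(p)*c[1]/c[2])
def onz(p,u,v,z):
    d=R(p)@np.array([(u-p['cx'])/f(p),(v-p['cy'])/f(p),1]); o=np.array(p['origin']); return o+d*(z-o[2])/d[2]
E
python3 - <<'E'
from h import *
s=status.get_state(); print(s)
for c in ['scene','side','wrist']:
    p=snapshot(c); save(p,c+'0'); print(c,p['vertical_fov'],p['cx'],p['cy'],p['origin'],p['attitude'],p['shot'])
    for n in ['throat','guard','hub','bay','pusher_face','shutter_post','bottle','jar','outlet','tray','specs_case','eye_model','gel_bottle','feeder']:
        print(n,[(round(d['conf'],2),w(p,d['point']).round().tolist()) for d in spot_point(p,n)][:3])
E
```

```text
pics
{'clock': 0.0, 'joint_positions': array([-3.90874203, 23.59827733, -0.72916292, 91.50258877,  0.31981786,
       64.98798821, -4.70961204]), 'dq': array([-0.04389182, -0.08321993,  0.01068047,  0.02787653, -0.00688345,
       -0.07007862,  0.00463624]), 'joint_torque': array([-2.92756195e-04, -5.87956166e+01,  6.41712137e-01, -2.91074431e+01,
       -5.37758670e-02,  1.83686998e-02,  1.53371734e-04]), 'tcp_pos': array([ 6.24519899e+02, -1.31590221e-02,  2.21838324e+02]), 'tcp_rot': array([-1.79913302e+02,  4.86141429e-03,  9.00029894e+01]), 'force': array([0.55267273, 0.43081766, 0.35057008]), 'moment': array([-0.03789447, -0.03832788, -0.0710953 ]), 'width': 87.79100855663724}
scene 42.882912164945296 327.1879195999245 234.782669357862 [ 941.79926771  331.82179557 1033.37218221] [-148.36750225   -0.25869861  134.59085852] 1
throat [(0.89, [544.0, -70.0, 12.0]), (0.47, [554.0, -8.0, 15.0])]
guard [(0.77, [568.0, 279.0, 163.0]), (0.57, [529.0, 89.0, 10.0]), (0.35, [511.0, 280.0, 119.0])]
hub [(0.7, [513.0, 278.0, 121.0])]
bay [(0.79, [620.0, 42.0, 14.0]), (0.61, [512.0, 277.0, 12
[... 1242 characters left out ...]
[(0.9, [538.0, -21.0, -1.0])]
wrist 67.834038319245 317.93406112876795 240.24118149031244 [624.57068953  80.56190002 384.81758904] [ 1.63153472e+02 -5.26380025e-02  3.74517683e-02] 3
throat []
guard []
hub []
bay [(0.95, [622.0, 36.0, 16.0])]
pusher_face [(0.69, [524.0, 167.0, 44.0])]
shutter_post [(0.71, [568.0, -87.0, 110.0])]
bottle [(0.67, [527.0, 92.0, 13.0]), (0.62, [455.0, -366.0, -1.0])]
jar [(0.98, [396.0, -81.0, -4.0]), (0.96, [561.0, -8.0, 11.0]), (0.58, [390.0, 113.0, -2.0])]
outlet [(0.87, [551.0, -122.0, 11.0]), (0.42, [619.0, 36.0, 16.0])]
tray [(0.49, [558.0, -9.0, 9.0])]
specs_case []
eye_model [(0.67, [677.0, -346.0, -0.0])]
gel_bottle [(0.62, [778.0, 58.0, 2.0])]
feeder []
```

View pics/scene0.png

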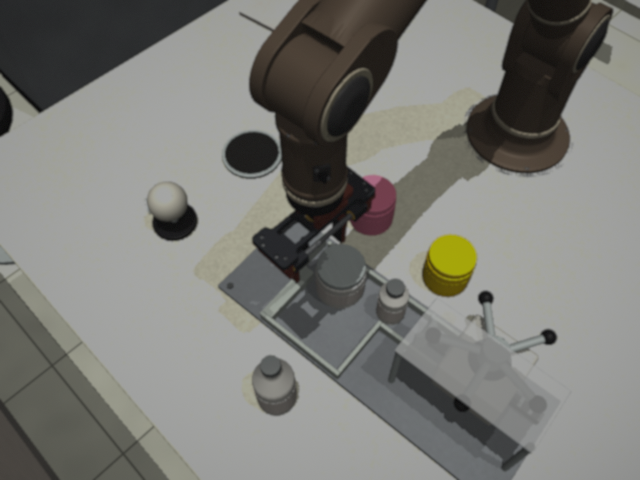

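View pics/side0.png

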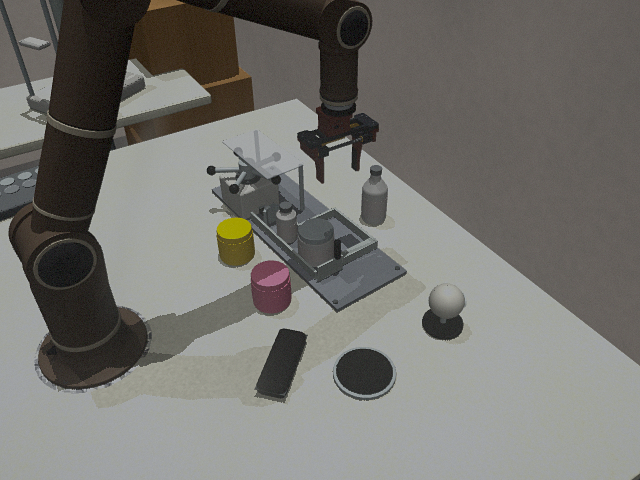

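View pics/wrist0.png

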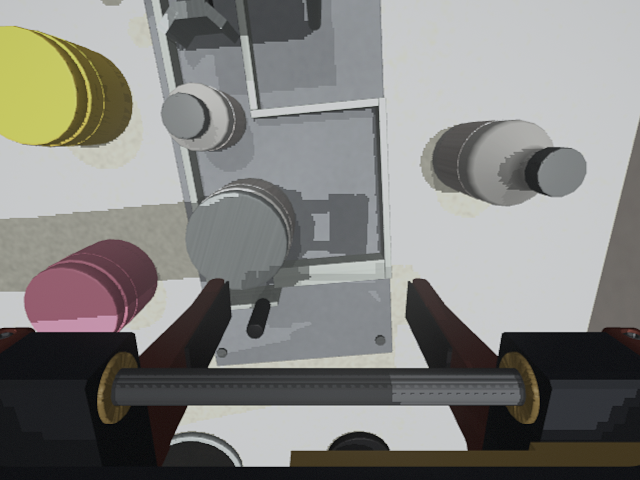

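The overview pictures agree with the networks. In the wrist view the white jar is at about (240,235), next to the post at (258,318), with the slim bottle at (200,118). The pink and yellow jars are decoys. The tray is at (252,153) in the scene view. Next I fit the feeder pose.

```bash
python3 - <<'E'
from h import *
from scipy.optimize import least_squares
F={'throat':(0,-51,12),'guard':(49,300,160),'hub':(0,300,125),'bay':(85,50,12),'outlet':(0,-105,12),'shutter_post':(22,-70,108),'feeder':(0,0,0)}
obs=[]; oth={}
for c in ['scene','side','wrist']:
    p=snapshot(c)
    for n in list(F)+['pusher_face','bottle','jar','tray','specs_case','eye_model','gel_bottle']:
        for d in spot_point(p,n):
            W=w(p,d['point'])
            if d['conf']>.45:
                if n in F: obs.append((n,W,d['conf']))
                else: oth.setdefault(n,[]).append((c,round(d['conf'],2),W.round(0).tolist()))
def pred(x,q):
    c,s=np.cos(x[2]),np.sin(x[2]); return np.array([x[0]+c*q[0]-s*q[1],x[1]+s*q[0]+c*q[1],q[2]])
def r(x): return np.concatenate([(pred(x,F[n])-W)[:2] for n,W,_ in obs])
s=least_squares(r,[540,-20,.09],loss='soft_l1',f_scale=4)
print(s.x[:2],np.degrees(s.x[2]))
for n,W,c in obs: print(n,W.round(),(pred(s.x,F[n])-W).round(1),round(c,2))
np.save('feeder.npy',s.x)
for k in oth:
  print(k)
  for o in oth[k]:
    W=np.array(o[2])[:2]-s.x[:2]; c,q=np.cos(s.x[2]),np.sin(s.x[2]); print('  ',o,[round(c*W[0]+q*W[1]),round(-q*W[0]+c*W[1])])
print('post',pred(s.x,(22,-70,108)))
# overlay
for cn in ['scene','side']:
    p=snapshot(cn); im=p['color'][:,:,::-1].copy()
    def P(q): return tuple(int(round(v)) for v in proj(p,pred(s.x,q)))
    a0=0.02
    for k in range(5):
        t=a0+k*2*np.pi/5
        cv2.line(im,P((0,300,125)),P((96*np.cos(t),300+96*np.sin(t),125)),(0,0,255),1)
    for (x1,y1,x2,y2,z) in [(-32,-62,-32,240,36),(32,-62,32,-40,36),(32,110,32,240,36),(32,-40,150,-40,36),(32,110,150,110,36),(150,-40,150,110,36)]:
        cv2.line(im,P((x1,y1,z)),P((x2,y2,z)),(0,255,0),1)
    g=[(-8,182,160),(106,182,160),(106,418,160),(-8,418,160)]
    for i in range(4): cv2.line(im,P(g[i]),P(g[(i+1)%4]),(255,0,0),1)
    cv2.circle(im,P((22,-70,108)),3,(0,255,255),1)
    im=im[220:480,200:640] if cn=='scene' else im[120:320,190:430]
    im=cv2.resize(im,None,fx=1.8 if cn=='scene' else 3,fy=1.8 if cn=='scene' else 3); cv2.imwrite('pics/ov_%s.png'%cn,im)
E
```

```text
[540.04881918 -17.73218122] 5.2935711078371
throat [543. -68.   8.] [ 1.9 -0.5  4.1] 0.77
guard [563. 283. 160.] [-2.   2.8  0. ] 0.69
hub [510. 280. 119.] [2.1 0.5 5.5] 0.97
bay [620.  42.  13.] [ 0.4 -1.6 -1.1] 0.79
outlet [ 550. -125.   11.] [-0.4  2.3  1.4] 0.78
shutter_post [626.  45.  13.] [ -57.2 -130.5   94.6] 0.67
shutter_post [568. -92. 108.] [-0.   6.3 -0.4] 0.63
throat [545. -68.  10.] [-0.6 -0.9  1.7] 0.65
guard [560. 288. 159.] [ 1.6 -3.   0.7] 0.6
hub [567. -87. 110.] [-54.2 368.4  14.6] 0.73
bay [617.  43.  12.] [ 2.6 -2.8  0.2] 0.68
outlet [ 547. -121.   12.] [ 2.7 -1.3 -0.1] 0.71
shutter_post [571. -89. 110.] [-2.4  3.2 -2.5] 0.83
shutter_post [526.  93.  11.] [  42.1 -178.8   96.9] 0.75
shutter_post [562. 284. 160.] [   6.  -369.1  -51.8] 0.49
feeder [541. -20.  -2.] [-0.9  2.5  2.3] 0.97
bay [619.  38.  14.] [ 1.2  1.5 -2. ] 0.56
outlet [ 552. -125.   12.] [-2.7  2.4 -0.1] 0.81
shutter_post [571. -86. 110.] [-2.8  0.4 -2.2] 0.84
bottle
   ('scene', 0.64, [776.0, 55.0, 3.0]) [242, 51]
   ('scene', 0.57, [530.0, 93.0, 13.0]) [0, 111]
   ('side', 0.67, [527.0, 95.0, 
[... 597 characters left out ...]
[390.0, 112.0, 1.0]) [-137, 143]
   ('wrist', 0.57, [394.0, -84.0, -3.0]) [-152, -53]
tray
   ('scene', 0.95, [457.0, -369.0, 0.0]) [-115, -342]
   ('wrist', 0.96, [458.0, -365.0, -2.0]) [-114, -338]
eye_model
   ('scene', 0.88, [680.0, -345.0, 0.0]) [109, -339]
   ('side', 0.93, [680.0, -348.0, -3.0]) [109, -342]
   ('wrist', 0.77, [679.0, -345.0, 1.0]) [108, -339]
gel_bottle
   ('scene', 0.92, [775.0, 53.0, 4.0]) [240, 49]
   ('side', 0.81, [774.0, 56.0, 0.0]) [240, 52]
   ('wrist', 0.76, [775.0, 58.0, -0.0]) [241, 54]
specs_case
   ('side', 0.82, [315.0, -265.0, -2.0]) [-247, -225]
pusher_face
   ('wrist', 0.77, [520.0, 167.0, 42.0]) [-3, 186]
post [568.41311071 -85.40394022 108.        ]
```

View pics/ov_scene.png

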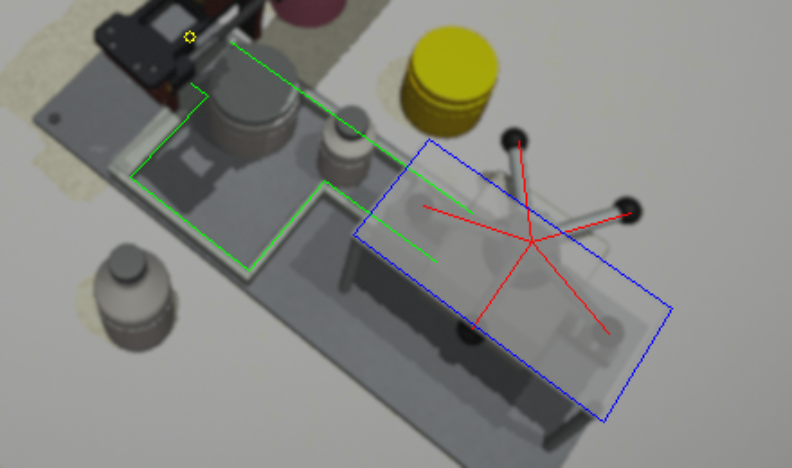

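View pics/ov_side.png

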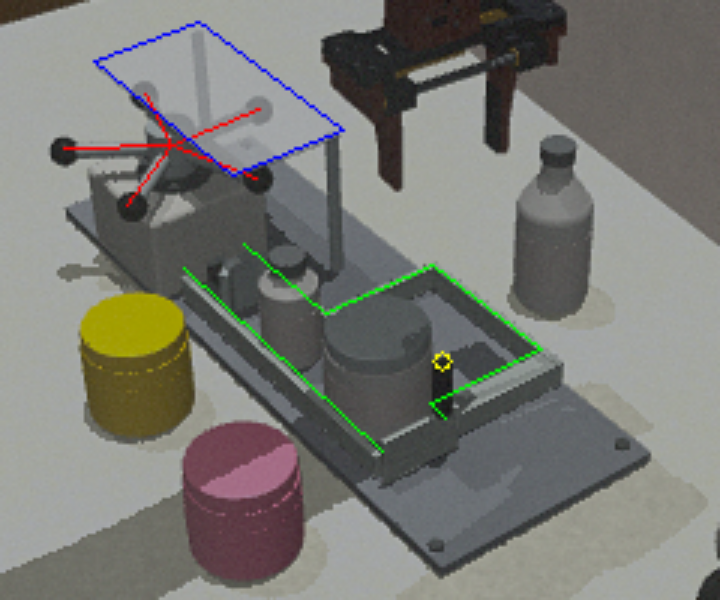

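```bash
python3 -m crank '[[[0,0,0.53,-0.63,-0.95,0,60],[0,0,0,-0.63,-0.95,0,60],[0,0,0,-0.62,-0.95,0,60],[0,0,0,0,0,-0.7,60],[0,0,0,0,0,-0.9,60],[0,0,0,0,0,-0.9,60],[0,0,0,0,0,0,60]]]' 15; python3 - <<'E'
from h import *
p=snapshot('wrist'); save(p,'w1')
print([(round(d['conf'],2),w(p,d['point']).round(1)) for d in spot_point(p,'shutter_post')])
s=status.get_state(); print(s['tcp_pos'],s['tcp_rot'])
E
```

```text
clock: 5.48
tcp_pos: [567.2, -85.4, 146.0]
tcp_rot: [-179.8, -0.0, 95.3]
force: [0.3, -0.0, 0.2]
width: 60.1
[(0.88, array([566.8, -86.8, 108.1]))]
[568.94020838 -85.53556954 148.30486713] [1.79979665e+02 2.99918293e-03 9.53006895e+01]
```

View pics/w1.png

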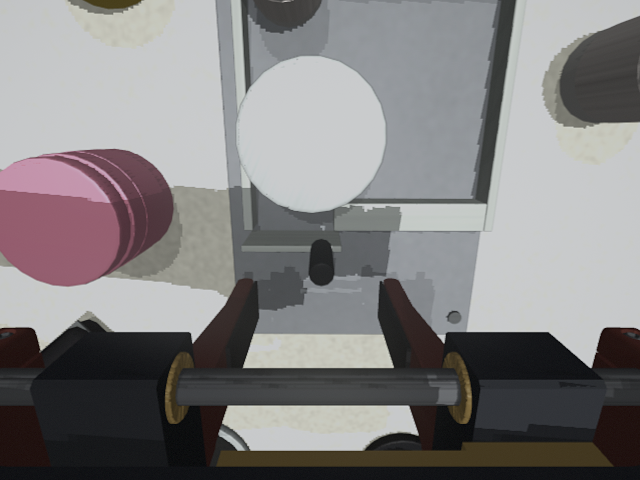

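The post at (320,262) lies centred between the fingers. I'll lower, close loosely around it and drag the shutter open.

```bash
python3 -m crank '[[[0,0,0,0,0,-0.9,60],[0,0,0,0,0,-0.8,60],[0,0,0,0,0,-0.73,60],[0,0,0,0,0,0,24],[0,0,0,0,0,0,24],[0,0,0,0,0,0,24]]]' 15; python3 -m crank '[[[0,0,0,0.3,0.028,0,24],[0,0,0,0.4,0.037,0,24],[0,0,0,0.4,0.037,0,24],[0,0,0,0.4,0.037,0,24],[0,0,0,0.4,0.037,0,24],[0,0,0,0.4,0.037,0,24],[0,0,0,0.4,0.037,0,24],[0,0,0,0.2,0.018,0,24],[0,0,0,0,0,0,24]]]'; python3 - <<'E'
from h import *
p=snapshot('wrist'); save(p,'w2')
E
```

```text
clock: 6.32
tcp_pos: [569.6, -85.6, 76.2]
tcp_rot: [179.9, 0.0, 95.3]
force: [-0.6, 0.4, -0.2]
width: 33.6
clock: 7.45
tcp_pos: [656.2, -77.2, 74.6]
tcp_rot: [180.0, -0.0, 95.3]
force: [-0.1, -0.2, -0.3]
width: 23.8
```

View pics/w2.png

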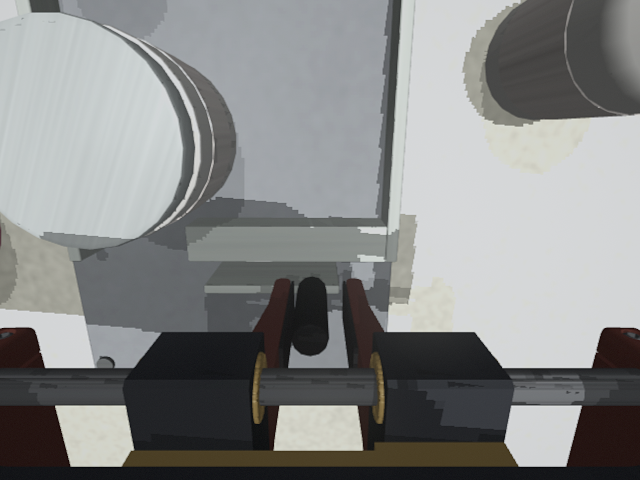

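The shutter has moved nearly all the way. I'll push on to its stop.

```bash
python3 -m crank '[[[0,0,0,0.1,0.01,0,24],[0,0,0,0.1,0.01,0,24],[0,0,0,0,0,0,24]]]'; python3 -m crank '[[[0,0,0,0.1,0.01,0,24],[0,0,0,0,0,0,24]]]'
```

```text
clock: 7.88
tcp_pos: [657.8, -77.2, 74.4]
tcp_rot: [-179.6, -0.0, 95.3]
force: [-13.0, -0.2, 8.0]
width: 24.2
clock: 8.12
tcp_pos: [658.0, -77.2, 74.3]
tcp_rot: [-179.2, -0.1, 95.2]
force: [-21.6, -0.2, 14.5]
width: 24.3
```

```bash
python3 -m crank '[[[0,0,0,-0.3,-0.03,0,30],[0,0,0,0,0,0,30],[0,0,0,0,0,1,30],[0,0,0,0,0,1,30],[0,0,-0.98,-0.84,0.17,0.1,50],[0,0,-0.98,-0.85,0.17,0,50],[0,0,-0.98,-0.85,0.17,0,50],[0,0,-0.98,-0.85,0.17,0,50],[0,0,-0.98,-0.85,0.17,0,50],[0,0,-1,-0.84,0.17,0,50],[0,0,0,0,0,0,50]]]'; python3 - <<'E'
from h import *
s=status.get_state(); print(s['tcp_pos'],s['tcp_rot'])
p=snapshot('wrist'); save(p,'w3')
print([(round(d['conf'],2),w(p,d['point']).round(1)) for d in spot_point(p,'jar')])
E
```

```text
clock: 9.5
tcp_pos: [502.8, -46.3, 138.2]
tcp_rot: [180.0, -0.0, 36.4]
force: [-0.3, -0.6, -0.3]
width: 50.1
[502.7844574  -46.29412135 138.17721117] [ 1.79987062e+02 -4.39494916e-02  3.63604062e+01]
[(0.92, array([558.8,  -6.4,  10.8])), (0.81, array([3.922e+02, 1.101e+02, 2.000e-01])), (0.74, array([395.6, -82.6,  -3. ]))]
```

View pics/w3.png

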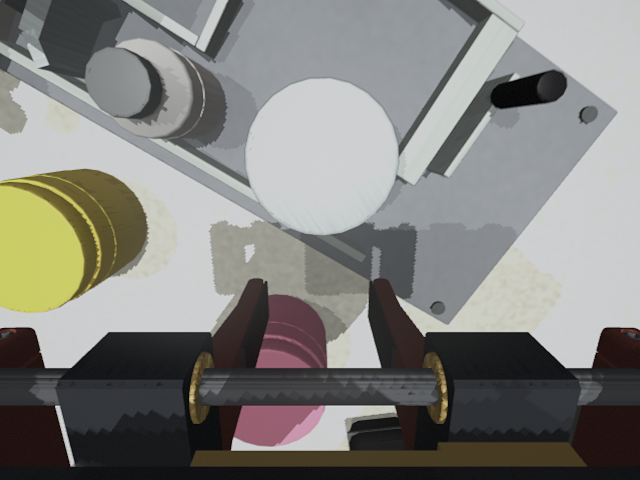

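The jar lid at (320,157) is centred ahead of the fingers. I'll lower and push towards the bay.

```bash
python3 -m crank '[[[0,0,0,0,0,-1,50],[0,0,0,0,0,-1,50],[0,0,0,0,0,-0.87,50],[0,0,0,0.2,0.15,0,50],[0,0,0,0.2,0.15,0,50],[0,0,0,0.2,0.15,0,50],[0,0,0,0.2,0.15,0,50],[0,0,0,0.25,0.18,0,50],[0,0,0,0.25,0.18,0,50],[0,0,0,0.25,0.18,0,50],[0,0,0,0.25,0.18,0,50],[0,0,0,0.25,0.18,0,50],[0,0,0,0.25,0.18,0,50],[0,0,0,0.2,0.15,0,50],[0,0,0,0.1,0.1,0,50],[0,0,0,0,0,0,50]]]'; python3 - <<'E'
from h import *
s=status.get_state(); print(s['tcp_pos'],s['tcp_rot'])
p=snapshot('wrist'); save(p,'w4')
x=np.load('feeder.npy');c,q=np.cos(x[2]),np.sin(x[2])
for d in spot_point(p,'jar'):
    W=w(p,d['point']); V=W[:2]-x[:2]; print(round(d['conf'],2),W.round(1),c*V[0]+q*V[1],-q*V[0]+c*V[1])
E
```

```text
clock: 11.6
tcp_pos: [581.9, 11.5, 51.6]
tcp_rot: [180.0, -0.1, 36.3]
force: [0.1, -1.3, -0.6]
width: 49.8
[581.88234904  11.53624468  51.60674717] [ 1.79974063e+02 -6.21895750e-02  3.63246271e+01]
0.6 [622.2  42.1  10.1] 87.27847489381148 52.02883484458948
```

View pics/w4.png

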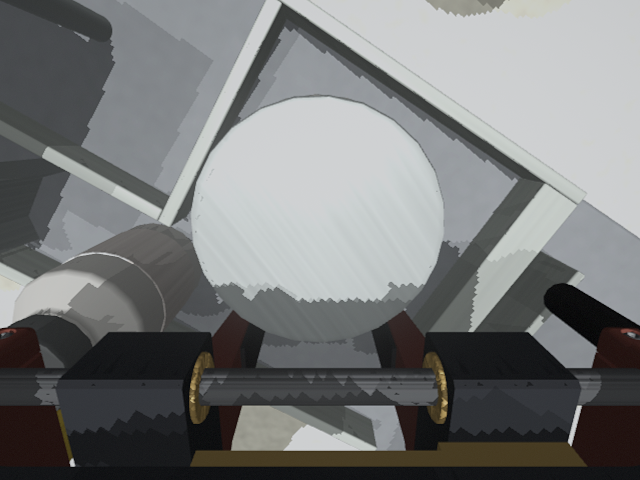

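Jar centre is at about feeder (86,51), which is clear of the lane. Next I'll plan the capstan arcs.

```bash
python3 - <<'E'
import numpy as np
x=np.load('feeder.npy');c,q=np.cos(x[2]),np.sin(x[2]);Rm=np.array([[c,-q],[q,c]])
hub=x[:2]+Rm@[0,300]; print('hub',hub)
P=lambda f,r=68: hub+Rm@(r*np.array([np.cos(np.radians(f)),np.sin(np.radians(f))]))
cur=np.array([581.9-16.1,11.5-11.9]); print('start',P(118),'shift',(P(118)-cur)/30)
for a,b,n in [(118,240,15),(240,152,4),(152,240,11),(152,184,5)]:
    f=np.linspace(a,b,n+1)
    if a>b: print('ret',(P(b)-P(a))/30); continue
    d=np.array([(P(f[i+1])-P(f[i]))/30 for i in range(n)]).round(2); print(a,b,d.tolist(), ((P(b)-P(a))/30-d.sum(0)).round(3))
E
```

```text
hub [512.37116081 280.98833569]
start [475.0439866  337.82742493] shift [-3.02520045 11.2742475 ]
118 240 [[-0.26, -0.2], [-0.23, -0.23], [-0.19, -0.26], [-0.15, -0.28], [-0.11, -0.3], [-0.07, -0.31], [-0.02, -0.32], [0.02, -0.32], [0.07, -0.31], [0.11, -0.3], [0.15, -0.28], [0.19, -0.26], [0.23, -0.23], [0.26, -0.19], [0.28, -0.15]] [ 0.017 -0.014]
ret [-1.14359175  2.9341339 ]
152 240 [[-0.1, -0.3], [-0.06, -0.31], [-0.01, -0.32], [0.03, -0.31], [0.07, -0.31], [0.11, -0.29], [0.15, -0.28], [0.19, -0.25], [0.22, -0.22], [0.25, -0.19], [0.28, -0.15]] [ 0.014 -0.004]
152 184 [[-0.08, -0.24], [-0.06, -0.25], [-0.03, -0.25], [-0.0, -0.25], [0.03, -0.25]] [-0.006 -0.001]
```

```bash
python3 -m crank '[[[0,0,0,-0.27,-0.2,0,50],[0,0,0,-0.27,-0.2,0,50],[0,0,0,0,0,0.9,50],[0,0,0,0,0,1,50],[0,0,0,0,0,1,30],[0,0,0,0,0,1,10],[0,0,0,0,0,0.4,0],[0,0,0,0,0,0,0]]]'; python3 - <<'E'
from h import *
p=snapshot('wrist'); save(p,'w5')
x=np.load('feeder.npy');c,q=np.cos(x[2]),np.sin(x[2])
for d in spot_point(p,'jar'):
    W=w(p,d['point']); V=W[:2]-x[:2]; print(round(d['conf'],2),W.round(1),c*V[0]+q*V[1],-q*V[0]+c*V[1])
E
```

```text
clock: 12.7
tcp_pos: [565.0, -1.2, 180.9]
tcp_rot: [180.0, -0.1, 36.3]
force: [0.0, 0.2, -0.7]
width: 13.6
0.97 [621.6  41.6  11.6] 86.71308615492133 51.59871538744722
0.56 [389.3 111.8   0.5] -138.16821560695837 142.93413215214758
```

View pics/w5.png

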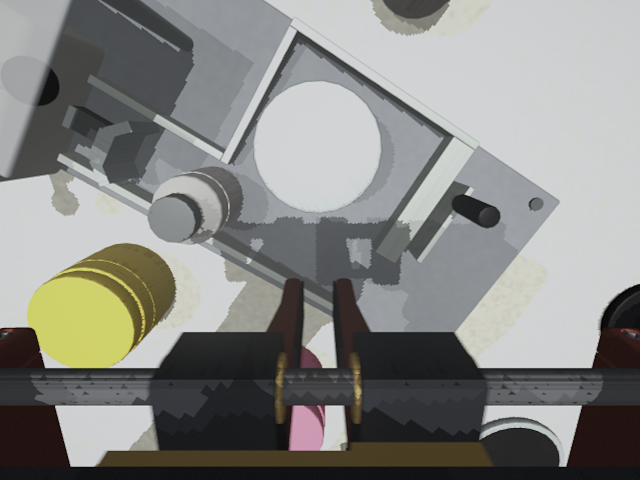

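The jar stands upright in the bay at (317,147), the shutter is open, and the bottle is upright in the lane at (200,205). Moving on to the capstan.

```bash
python3 -m crank '[[[0,0,-0.78,-0.25,0.94,0.2,0],[0,0,-0.78,-0.25,0.94,0,0],[0,0,-0.78,-0.25,0.94,0,0],[0,0,-0.77,-0.25,0.94,0,0],[0,0,0,-0.25,0.94,0,0],[0,0,0,-0.25,0.94,0,0],[0,0,0,-0.25,0.94,0,0],[0,0,0,-0.25,0.94,0,0],[0,0,0,-0.25,0.94,0,0],[0,0,0,-0.25,0.94,0,0],[0,0,0,-0.25,0.94,0,0],[0,0,0,-0.27,0.93,0,0],[0,0,0,0,0,0,0],[0,0,0,0,0,0,0]]]' 20; python3 - <<'E'
from h import *
s=status.get_state(); print(s['tcp_pos'],s['tcp_rot'],s['joint_positions'].round())
p=snapshot('wrist'); save(p,'w6')
p=snapshot('scene'); save(p,'s6')
E
```

```text
clock: 14.55
tcp_pos: [474.4, 335.8, 185.6]
tcp_rot: [179.9, 0.1, 5.2]
force: [0.4, -0.8, 1.5]
width: 0.3
[474.41868964 335.82804854 185.61700221] [1.79899129e+02 6.61318380e-02 5.16866347e+00] [ -49.   21.   11.  101.   -5.   58. -120.]
```

View pics/w6.png

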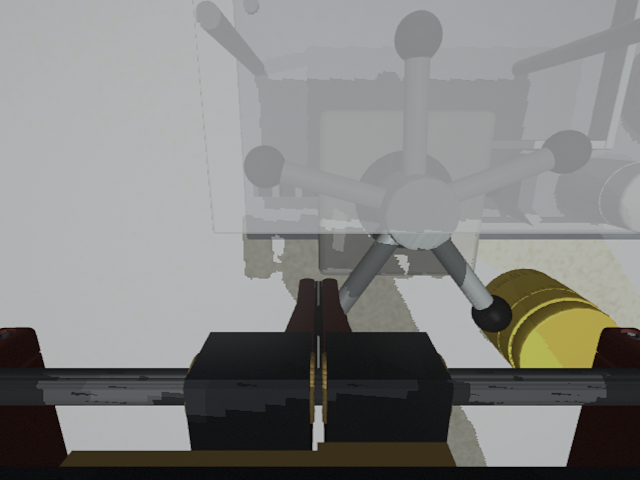

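View pics/s6.png

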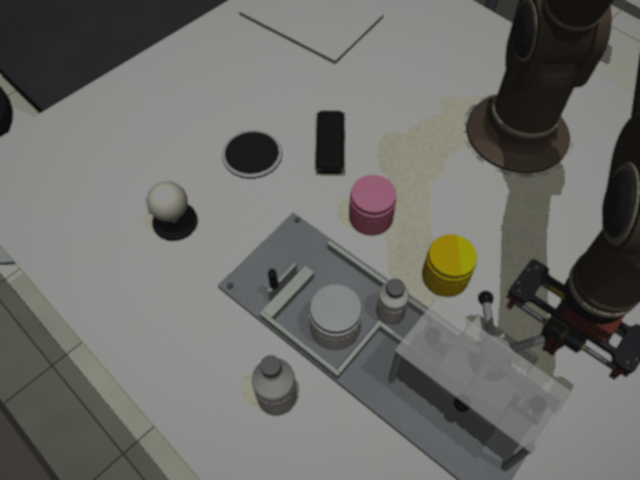

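```bash
python3 - <<'E'
from h import *
p=snapshot('wrist'); im=p['color'][:,:,::-1].copy()
x=np.load('feeder.npy');c,q=np.cos(x[2]),np.sin(x[2])
def W(fx,fy,z): return (x[0]+c*fx-q*fy,x[1]+q*fx+c*fy,z)
I=lambda X: tuple(int(v) for v in proj(p,X))
for a0 in (0.0,):
  for k in range(5):
    t=a0+k*2*np.pi/5
    cv2.line(im,I(W(0,300,125)),I(W(96*np.cos(t),300+96*np.sin(t),125)),(0,0,255),1)
t=status.get_state()['tcp_pos']
pts=[(t[0]+a,t[1]+b,125) for a,b in [(-10,-13.5),(10,-13.5),(10,13.5),(-10,13.5)]]
cv2.polylines(im,[np.array([I(v) for v in pts])],True,(0,255,0),1)
cv2.imwrite('pics/ov6.png',im)
E
```

```text
(no output)
```

View pics/ov6.png

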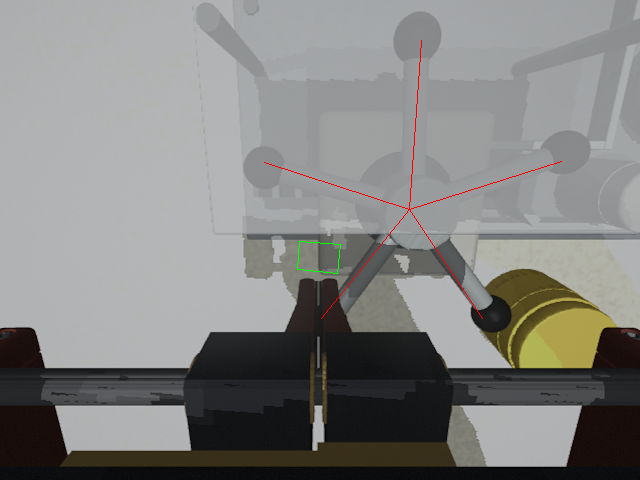

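The footprint (green) is clear of both the spoke and the guard, so I'll descend and make push 1.

```bash
python3 -m crank '[[[0,0,0,0,0,-0.9,0],[0,0,0,0,0,-0.9,0],[0,0,0,0,0,-0.65,0],[0,0,0,0,0,0,0]]]'; python3 -m crank '[[[0,0,0,-0.26,-0.20,0,0],[0,0,0,-0.23,-0.23,0,0],[0,0,0,-0.19,-0.26,0,0],[0,0,0,-0.15,-0.28,0,0],[0,0,0,0,0,0,0]]]'; python3 - <<'E'
from h import *
p=snapshot('wrist'); save(p,'w7')
print(status.get_state()['tcp_pos'])
E
```

```text
clock: 15.2
tcp_pos: [474.0, 335.7, 111.9]
tcp_rot: [179.9, 0.1, 5.1]
force: [0.1, -0.3, 0.7]
width: 0.4
clock: 15.82
tcp_pos: [448.7, 307.1, 113.4]
tcp_rot: [180.0, 0.1, 5.2]
force: [-0.2, 1.2, 0.1]
width: 0.7
[448.57852061 307.18641433 113.09459372]
```

View pics/w7.png

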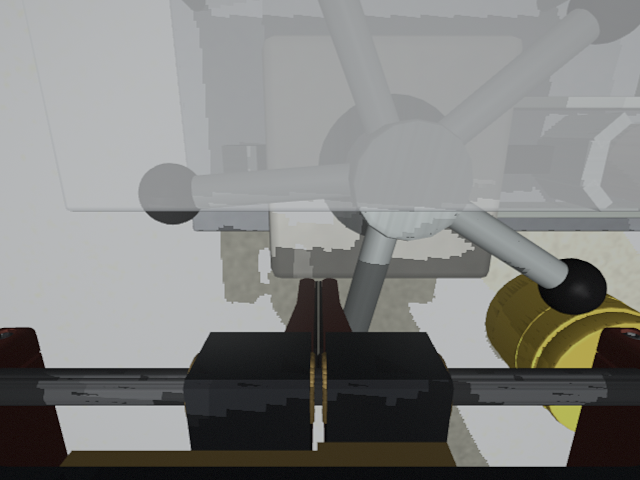

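It is turning, about 20° so far. I'll continue the arc.

```bash
python3 -m crank '[[[0,0,0,-0.11,-0.30,0,0],[0,0,0,-0.07,-0.31,0,0],[0,0,0,-0.02,-0.32,0,0],[0,0,0,0.02,-0.32,0,0],[0,0,0,0.07,-0.31,0,0],[0,0,0,0.11,-0.30,0,0],[0,0,0,0.15,-0.28,0,0],[0,0,0,0.19,-0.26,0,0],[0,0,0,0.23,-0.23,0,0],[0,0,0,0.26,-0.19,0,0],[0,0,0,0.28,-0.15,0,0],[0,0,0,0,0,0,0]]]'; python3 - <<'E'
from h import *
p=snapshot('wrist'); save(p,'w8')
p=snapshot('side'); save(p,'d8')
print(status.get_state()['tcp_pos'])
E
```

```text
clock: 17.38
tcp_pos: [481.5, 217.8, 112.5]
tcp_rot: [179.9, 0.2, 5.2]
force: [-0.8, 0.5, -0.8]
width: 0.3
[481.55798292 217.90020307 112.58319071]
```

View pics/w8.png

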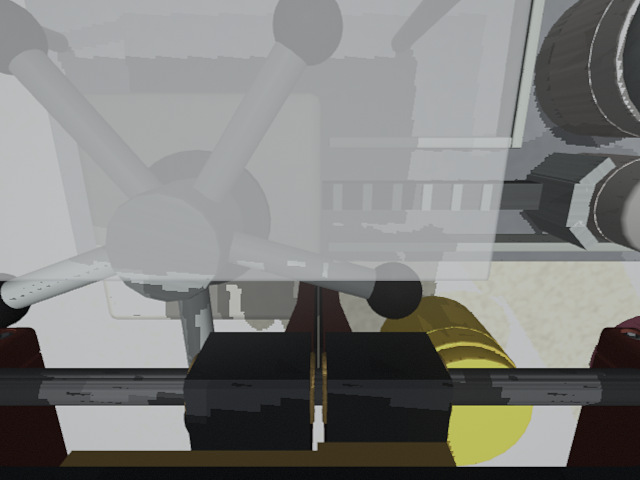

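View pics/d8.png

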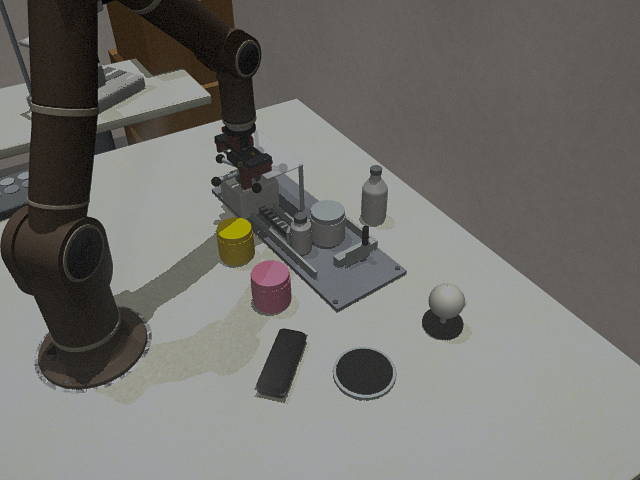

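The bottle has advanced upright alongside the jar. Now push 2: lift, return, lower and push.

```bash
python3 -m crank '[[[0,0,0,-0.1,0.1,0,0],[0,0,0,0,0,0.7,0],[0,0,0,0,0,0.7,0],[0,0,0,-0.26,0.71,0,0],[0,0,0,-0.26,0.71,0,0],[0,0,0,-0.26,0.71,0,0],[0,0,0,-0.26,0.7,0,0],[0,0,0,0,0,-0.7,0],[0,0,0,0,0,-0.7,0],[0,0,0,0,0,0,0]]]'; python3 -m crank '[[[0,0,0,-0.10,-0.30,0,0],[0,0,0,-0.06,-0.31,0,0],[0,0,0,-0.01,-0.32,0,0],[0,0,0,0.03,-0.31,0,0],[0,0,0,0.07,-0.31,0,0],[0,0,0,0.11,-0.29,0,0],[0,0,0,0.15,-0.28,0,0],[0,0,0,0.19,-0.25,0,0],[0,0,0,0.22,-0.22,0,0],[0,0,0,0.25,-0.19,0,0],[0,0,0,0.28,-0.15,0,0],[0,0,0,0,0,0,0]]]'; python3 - <<'E'
from h import *
p=snapshot('wrist'); save(p,'w9')
p=snapshot('side'); cv2.imwrite('pics/d9.png',cv2.resize(p['color'][140:320,190:430,::-1],None,fx=3,fy=3))
E
```

```text
clock: 18.73
tcp_pos: [447.5, 306.1, 112.0]
tcp_rot: [179.9, 0.1, 5.2]
force: [0.1, 0.6, 0.4]
width: 0.3
clock: 20.23
tcp_pos: [482.6, 218.5, 113.6]
tcp_rot: [-180.0, -0.0, 5.2]
force: [-1.1, 1.3, -0.2]
width: 0.3
```

View pics/d9.png

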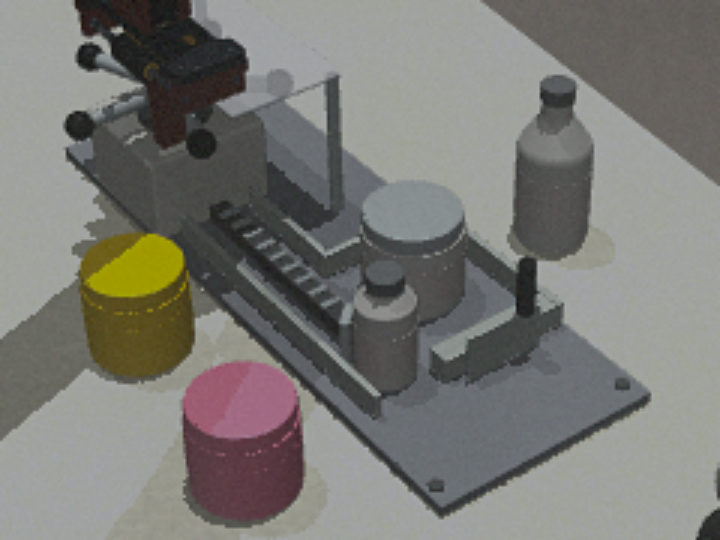

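View pics/w9.png

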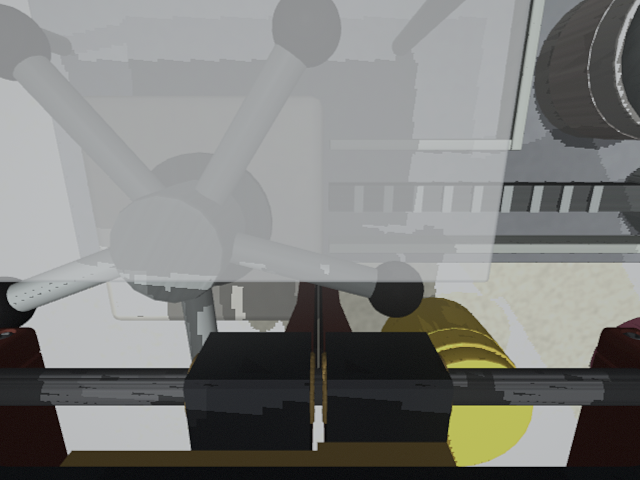

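The bottle is upright at the opening, ahead of the pusher, and the jar is still in its bay. Now push 3.

```bash
python3 -m crank '[[[0,0,0,-0.1,0.1,0,0],[0,0,0,0,0,0.7,0],[0,0,0,0,0,0.7,0],[0,0,0,-0.26,0.71,0,0],[0,0,0,-0.26,0.71,0,0],[0,0,0,-0.26,0.71,0,0],[0,0,0,-0.26,0.7,0,0],[0,0,0,0,0,-0.7,0],[0,0,0,0,0,-0.7,0],[0,0,0,0,0,0,0]]]'; python3 -m crank '[[[0,0,0,-0.10,-0.30,0,0],[0,0,0,-0.06,-0.31,0,0],[0,0,0,-0.01,-0.32,0,0],[0,0,0,0.03,-0.31,0,0],[0,0,0,0.07,-0.31,0,0],[0,0,0,0.11,-0.29,0,0],[0,0,0,0.15,-0.28,0,0],[0,0,0,0.19,-0.25,0,0],[0,0,0,0.22,-0.22,0,0],[0,0,0,0.25,-0.19,0,0],[0,0,0,0.28,-0.15,0,0],[0,0,0,0,0,0,0]]]'; python3 - <<'E'
from h import *
p=snapshot('side'); cv2.imwrite('pics/d10.png',cv2.resize(p['color'][140:320,190:430,::-1],None,fx=3,fy=3))
E
```

```text
clock: 21.58
tcp_pos: [447.2, 306.2, 112.0]
tcp_rot: [179.9, 0.1, 5.2]
force: [0.3, 0.0, -0.2]
width: 0.5
clock: 23.08
tcp_pos: [482.3, 218.4, 113.6]
tcp_rot: [-180.0, -0.0, 5.2]
force: [0.2, 0.1, 0.8]
width: 0.7
```

View pics/d10.png

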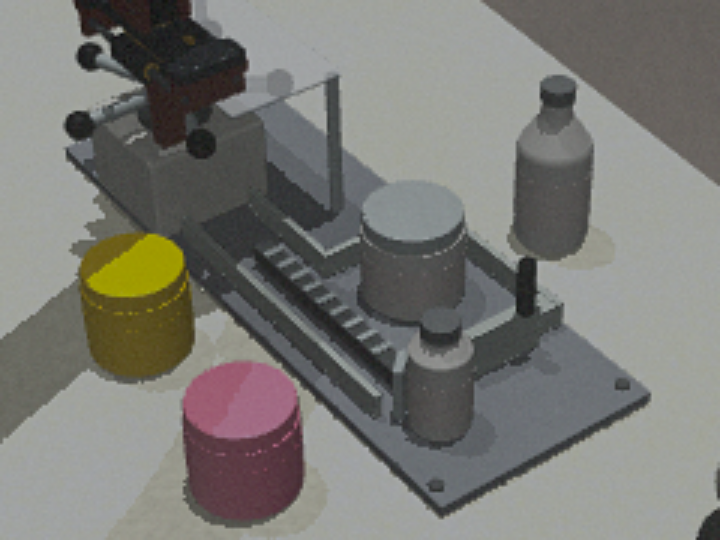

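The bottle is through the opening. Push 4 goes to the stop in small steps, watching the force.

```bash
python3 -m crank '[[[0,0,0,-0.1,0.1,0,0],[0,0,0,0,0,0.7,0],[0,0,0,0,0,0.7,0],[0,0,0,-0.26,0.71,0,0],[0,0,0,-0.26,0.71,0,0],[0,0,0,-0.26,0.71,0,0],[0,0,0,-0.26,0.7,0,0],[0,0,0,0,0,-0.7,0],[0,0,0,0,0,-0.7,0],[0,0,0,0,0,0,0]]]'; python3 -m crank '[[[0,0,0,-0.08,-0.24,0,0],[0,0,0,-0.06,-0.25,0,0],[0,0,0,-0.03,-0.25,0,0],[0,0,0,0,-0.1,0,0],[0,0,0,0,0,0,0]]]';python3 -m crank '[[[0,0,0,0,-0.15,0,0],[0,0,0,0,0,0,0]]]';python3 -m crank '[[[0,0,0,0,-0.15,0,0],[0,0,0,0,0,0,0]]]'
```

```text
clock: 24.38
tcp_pos: [446.9, 306.1, 112.0]
tcp_rot: [179.9, 0.1, 5.2]
force: [-0.2, -0.1, -0.0]
width: 0.6
clock: 25.0
tcp_pos: [443.4, 282.2, 113.8]
tcp_rot: [-179.9, -0.1, 5.2]
force: [-0.2, 3.7, 2.0]
width: 0.3
clock: 25.25
tcp_pos: [443.6, 277.8, 113.7]
tcp_rot: [-179.9, -0.1, 5.2]
force: [0.9, 3.8, 1.5]
width: 0.5
clock: 25.5
tcp_pos: [443.1, 273.0, 113.4]
tcp_rot: [-180.0, -0.0, 5.2]
force: [0.7, 3.5, 0.9]
width: 0.7
```

```bash
for i in 1; do :; done; python3 -m crank '[[[0,0,0,0.02,-0.15,0,0],[0,0,0,0,0,0,0]]]';python3 -m crank '[[[0,0,0,0.02,-0.15,0,0],[0,0,0,0,0,0,0]]]'; python3 -c "
from h import *
p=snapshot('wrist'); save(p,'w11')"
```

```text
clock: 25.75
tcp_pos: [443.2, 272.5, 113.6]
tcp_rot: [-179.7, -0.1, 5.4]
force: [-0.8, 15.3, -1.8]
width: 0.5
clock: 26.0
tcp_pos: [443.3, 272.1, 113.8]
tcp_rot: [-179.4, -0.2, 5.5]
force: [-1.2, 27.3, -7.0]
width: 0.5
```

View pics/w11.png

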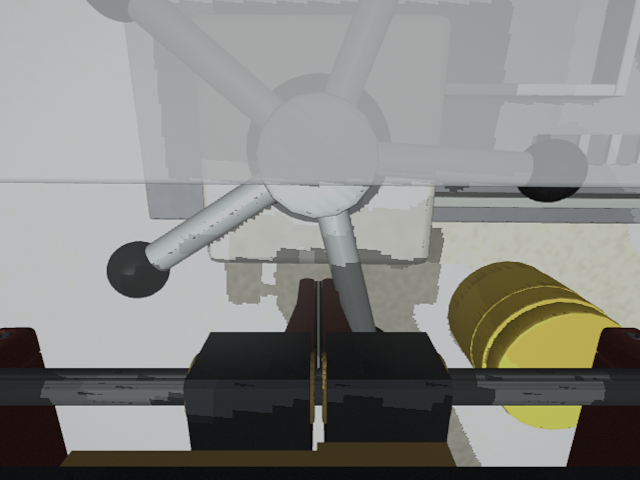

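At the stop: the force climbs to 27 N with no further movement. I'll back off and raise.

```bash
python3 -m crank '[[[0,0,0,0,0.4,0,0],[0,0,0,-0.1,0.3,0,0],[0,0,0,0,0,0.85,0],[0,0,0,0,0,0.85,0],[0,0,0,0,0,0.85,0],[0,0,0,0,0,0,0]]]'; python3 - <<'E'
from h import *
p=snapshot('side'); cv2.imwrite('pics/d12.png',cv2.resize(p['color'][140:320,190:430,::-1],None,fx=3,fy=3))
q_=snapshot('scene')
x=np.load('feeder.npy');c,q=np.cos(x[2]),np.sin(x[2])
for pp in (p,q_):
 for n in ['bottle','pusher_face','tray','jar']:
  for d in spot_point(pp,n)[:3]:
    W=w(pp,d['point']); V=W[:2]-x[:2]; print(n,round(d['conf'],2),W.round(1),round(c*V[0]+q*V[1]),round(-q*V[0]+c*V[1]))
E
```

```text
clock: 26.8
tcp_pos: [441.8, 284.2, 190.8]
tcp_rot: [-180.0, -0.1, 5.1]
force: [0.2, -0.1, -0.9]
width: -0.0
bottle 0.71 [ 548.5 -120.4   11. ] -1 -103
pusher_face 0.64 [549.7 -99.1  41.8] 2 -82
tray 0.88 [ 453.8 -365.6   -2.4] -118 -338
tray 0.61 [617.1  44.1   5.8] 82 54
tray 0.24 [ 553.4 -121.6    7.8] 4 -105
jar 0.89 [392.  113.5  -4. ] -135 144
jar 0.8 [622.4  38.5  11.3] 87 48
jar 0.58 [396.7 -84.1  -1.9] -149 -53
bottle 0.81 [ 553.2 -122.8   12. ] 3 -106
pusher_face 0.8 [ 548.6 -103.6   41.7] 1 -86
tray 0.97 [ 455.4 -368.6   -2. ] -117 -342
jar 0.88 [618.5  39.3  18.4] 83 50
jar 0.71 [390.4 -78.9   0.9] -155 -47
jar 0.61 [394.4 115.8   2.5] -133 146
```

View pics/d12.png

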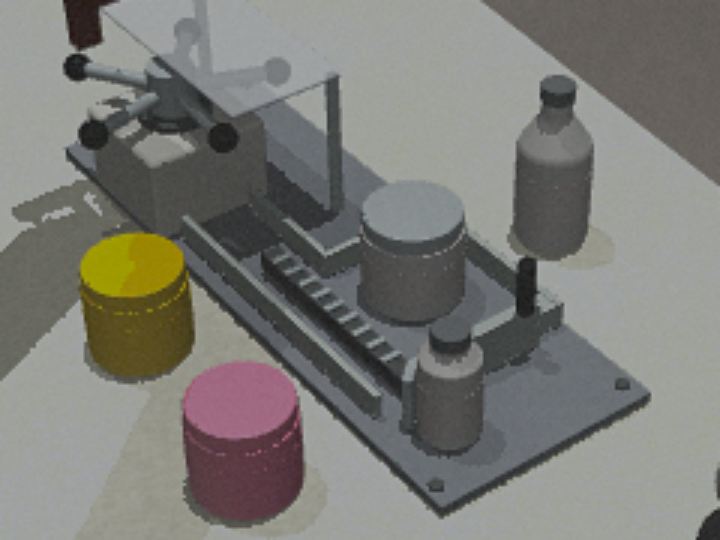

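The bottle is upright on the outlet shelf at feeder (1,-105), and everything else is in place. Moving over it.

```bash
python3 -m crank '[[[0,0,0.9,0.24,-0.9,0,20],[0,0,0.9,0.24,-0.91,0,40],[0,0,0.9,0.24,-0.91,0,60],[0,0,0.9,0.24,-0.91,0,74],[0,0,0.9,0.24,-0.91,0,74],[0,0,0.9,0.24,-0.91,0,74],[0,0,0.9,0.24,-0.91,0,74],[0,0,0.9,0.24,-0.91,0,74],[0,0,0.9,0.24,-0.91,0,74],[0,0,0.92,0.24,-0.91,0,74],[0,0,0,0.24,-0.91,0,74],[0,0,0,0.24,-0.91,0,74],[0,0,0,0.24,-0.91,0,74],[0,0,0,0.24,-0.91,0,74],[0,0,0,0.24,-0.9,0,74],[0,0,0,0,0,0,74],[0,0,0,0,0,0,74]]]'; python3 - <<'E'
from h import *
p=snapshot('wrist'); save(p,'w13')
s=status.get_state(); print(s['tcp_pos'],s['tcp_rot'],s['joint_positions'].round())
for n in ['bottle']:
  for d in spot_point(p,n)[:3]: print(n,round(d['conf'],2),w(p,d['point']).round(1))
E
```

```text
clock: 29.42
tcp_pos: [548.9, -123.3, 189.4]
tcp_rot: [-180.0, -0.0, 95.4]
force: [0.5, 0.2, -1.5]
width: 74.3
[ 548.91338443 -122.97239697  189.45835592] [-1.79978124e+02 -4.10870483e-02  9.54734526e+01] [  0.  19.   9. 103.  -4.  58.  17.]
```

View pics/w13.png

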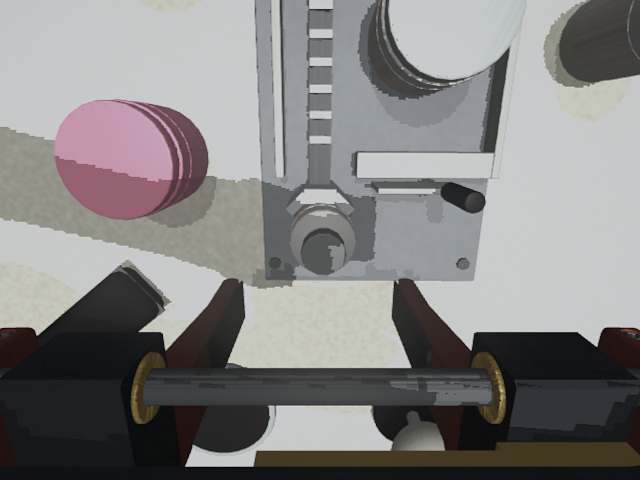

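```bash
python3 - <<'E'
from h import *
p=snapshot('wrist')
print('cap top',onz(p,324,252,117))
print('centre proj of tcp column at z117',proj(p,(549,-123.3,117)))
E
```

```text
cap top [ 552.98167989 -121.4614402   117.        ]
centre proj of tcp column at z117 (np.float64(318.03453133036106), np.float64(253.97289763877177))
```

The cap at (324,250) is about 3 mm to the +x side, so I'll correct for that, descend and grip.

```bash
python3 -m crank '[[[0,0,0,0.08,0,-0.95,74],[0,0,0,0,0,-0.95,74],[0,0,0,0,0,-0.95,74],[0,0,0,0,0,-0.9,74],[0,0,0,0,0,-0.9,74],[0,0,0,0,0,0,74],[0,0,0,0,0,0,60],[0,0,0,0,0,0,50],[0,0,0,0,0,0,40],[0,0,0,0,0,0,40],[0,0,0,0,0,0,40],[0,0,0,0,0,0,40]]]' 20; python3 -c "
from h import *
p=snapshot('wrist'); save(p,'w14')"
```

```text
clock: 31.08
tcp_pos: [552.3, -124.3, 51.3]
tcp_rot: [179.9, 0.0, 95.4]
force: [-1.5, 0.1, 6.8]
width: 51.2
```

View pics/w14.png

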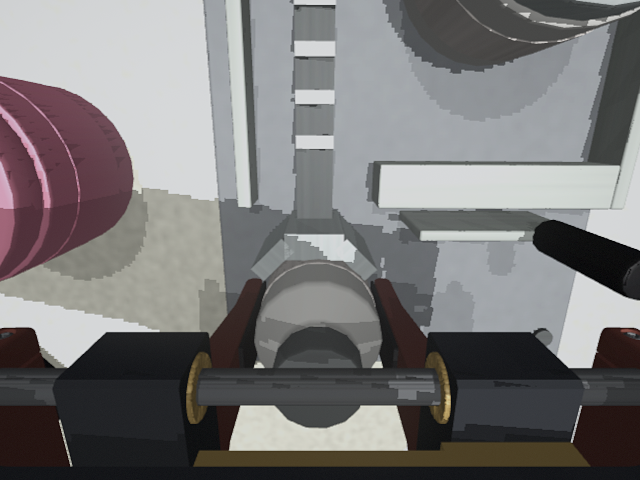

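Gripped at 51 mm width. Lifting, moving slightly away from the pusher first.

```bash
python3 -m crank '[[[0,0,0,0.01,-0.1,0.1,40],[0,0,0,0,-0.1,0.5,40],[0,0,0,0,0,0.8,40],[0,0,0,0,0,0.8,40],[0,0,0,0,0,0.8,40],[0,0,0,0,0,0,40]]]'; python3 - <<'E'
from h import *
p=snapshot('wrist'); save(p,'w15')
p=snapshot('scene'); save(p,'s15')
q=p
# tray ellipse: dark rubber disc
x0,y0=proj(p,(456,-367,11)); print(x0,y0)
g=cv2.cvtColor(p['color'],cv2.COLOR_RGB2GRAY)
m=(g<60).astype('uint8'); n,l,st,ce=cv2.connectedComponentsWithStats(m)
k=l[int(y0),int(x0)]; print(k,st[k],ce[k]); 
cs,_=cv2.findContours((l==k).astype('uint8'),cv2.RETR_EXTERNAL,cv2.CHAIN_APPROX_NONE)
pts=np.array([onz(p,u,v,11)[:2] for u,v in cs[0][:,0]],dtype=np.float32)
print('circle',cv2.fitEllipse(pts), pts.min(0),pts.max(0))
E
```

```text
clock: 31.88
tcp_pos: [553.0, -130.9, 142.4]
tcp_rot: [179.8, 0.1, 95.4]
force: [-1.2, 0.1, -2.2]
width: 51.2
251.89942190606135 152.38614225311326
2 [  226     0   145   226 17453] [290.77172979 101.04090987]
circle ((230.94520568847656, -469.7506103515625), (296.1705017089844, 738.798095703125), 130.26852416992188) [ -93.284836 -736.78754 ] [ 550.8729  -181.04692]
```

View pics/w15.png

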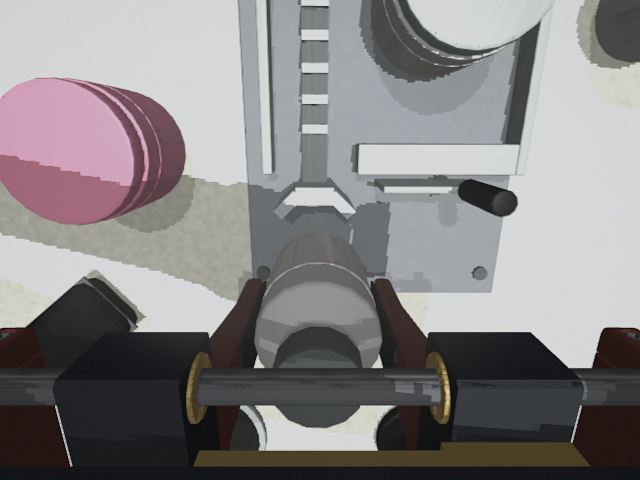

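View pics/s15.png

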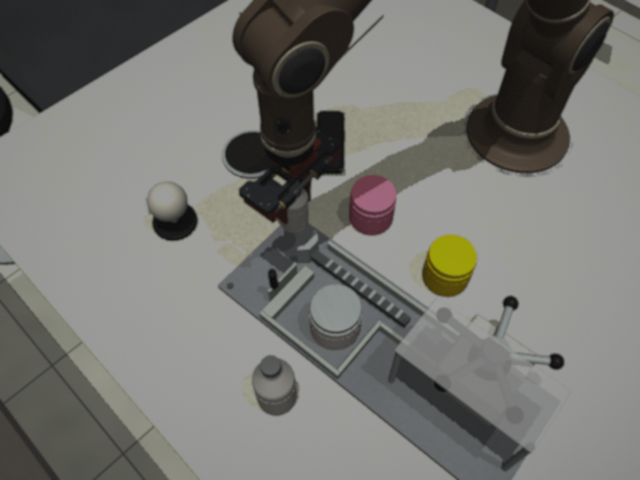

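The bottle is held upright. I'll refine the tray centre from the earlier unobstructed picture s6.

```bash
python3 - <<'E'
from h import *
p=snapshot('scene'); d=snapshot('side')
for p,fn in ((p,'pics/s6.png'),(d,'pics/d8.png')):
    g=cv2.imread(fn,0)
    x0,y0=proj(p,(456,-367,11))
    m=(g<60).astype('uint8'); n,l,st,ce=cv2.connectedComponentsWithStats(m)
    k=l[int(y0),int(x0)]; print(k,st[k])
    cs,_=cv2.findContours((l==k).astype('uint8'),cv2.RETR_EXTERNAL,cv2.CHAIN_APPROX_NONE)
    pts=np.array([onz(p,u,v,11)[:2] for u,v in cs[0][:,0]],dtype=np.float32)
    print(cv2.fitEllipse(pts))
E
```

```text
6 [ 226  132   52   41 1665]
((455.724609375, -368.7027587890625), (108.5970687866211, 110.19107818603516), 56.6905632019043)
211 [ 336  349   57   45 2016]
((454.88970947265625, -368.7637023925781), (112.38493347167969, 113.008056640625), 31.50398063659668)
```

```bash
python3 -m crank '[[[0,0,0,-0.2,-0.5,0,40],[0,0,0,-0.36,-0.88,0,40],[0,0,0,-0.36,-0.88,0,40],[0,0,0,-0.36,-0.88,0,40],[0,0,0,-0.36,-0.88,0,40],[0,0,0,-0.36,-0.88,0,40],[0,0,0,-0.36,-0.88,0,40],[0,0,0,-0.36,-0.88,0,40],[0,0,0,-0.33,-0.8,0,40],[0,0,0,-0.2,-0.5,0,40],[0,0,0,0,0,0,40],[0,0,0,0,0,0,40]]]'; python3 - <<'E'
from h import *
p=snapshot('wrist'); save(p,'w16')
s=status.get_state(); print(s['tcp_pos'],s['tcp_rot'],s['force'],s['joint_positions'].round())
E
```

```text
clock: 33.58
tcp_pos: [454.7, -368.0, 139.9]
tcp_rot: [-180.0, -0.1, 95.5]
force: [-0.9, 0.2, -1.7]
width: 51.4
[ 454.9158698  -367.854337    139.99386784] [ 1.79989314e+02 -4.64056176e-02  9.54865484e+01] [-0.83273341  0.93321487 -1.16760716] [ 24.  25.  13. 103.  -7.  53.  46.]
```

View pics/w16.png

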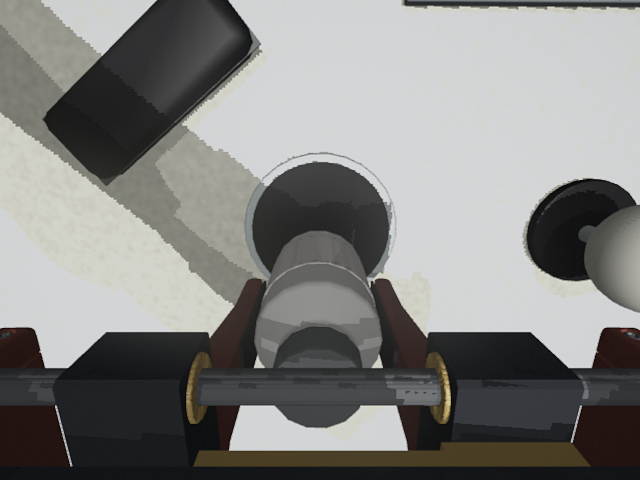

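The tray is centred beneath at (320,215). Lowering, with a gentle finish.

```bash
python3 -m crank '[[[0,0,0,0,0,-0.6,40],[0,0,0,0,0,-0.7,40],[0,0,0,0,0,-0.7,40],[0,0,0,0,0,-0.5,40],[0,0,0,0,0,-0.3,40],[0,0,0,0,0,-0.05,40],[0,0,0,0,0,0,40]]]'; python3 -m crank '[[[0,0,0,0,0,-0.05,40],[0,0,0,0,0,0,40]]]'; python3 -m crank '[[[0,0,0,0,0,-0.04,40],[0,0,0,0,0,0,40]]]'
```

```text
clock: 34.5
tcp_pos: [454.6, -369.3, 55.0]
tcp_rot: [180.0, 0.0, 95.4]
force: [0.2, 0.2, -2.1]
width: 51.3
clock: 34.75
tcp_pos: [454.5, -369.2, 53.5]
tcp_rot: [180.0, 0.0, 95.4]
force: [0.8, -0.5, -2.5]
width: 50.9
clock: 35.0
tcp_pos: [454.3, -369.1, 51.9]
tcp_rot: [180.0, 0.0, 95.4]
force: [-0.4, 0.2, -1.9]
width: 51.0
```

```bash
python3 -m crank '[[[0,0,0,0,0,-0.04,40],[0,0,0,0,0,0,40]]]'; python3 -m crank '[[[0,0,0,0,0,-0.03,40],[0,0,0,0,0,0,40]]]'
```

```text
clock: 35.25
tcp_pos: [454.2, -369.0, 50.6]
tcp_rot: [-180.0, -0.0, 95.4]
force: [-0.1, 0.0, -1.7]
width: 51.8
clock: 35.5
tcp_pos: [454.3, -369.0, 49.8]
tcp_rot: [-180.0, -0.0, 95.4]
force: [-0.1, 0.6, -1.4]
width: 51.3
```

```bash
python3 -m crank '[[[0,0,0,0,0,-0.03,40],[0,0,0,0,0,0,40]]]'; python3 -m crank '[[[0,0,0,0,0,-0.03,40],[0,0,0,0,0,0,40]]]'
```

```text
clock: 35.75
tcp_pos: [454.4, -369.1, 49.3]
tcp_rot: [180.0, 0.0, 95.4]
force: [-1.3, 0.8, 3.2]
width: 51.4
clock: 36.0
tcp_pos: [454.4, -369.2, 49.2]
tcp_rot: [180.0, 0.0, 95.4]
force: [-2.8, 2.8, 11.6]
width: 51.1
```

Contact (force turned positive). Releasing gradually, then going straight up.

```bash
python3 -m crank '[[[0,0,0,0,0,0.03,51],[0,0,0,0,0,0,54],[0,0,0,0,0,0,58],[0,0,0,0,0,0,66],[0,0,0,0,0,0,76],[0,0,0,0,0,0,76],[0,0,0,0,0,0.4,76],[0,0,0,0,0,0.8,76],[0,0,0,0,0,0.9,76],[0,0,0,0,0,0.9,76],[0,0,0,0,0,0.9,76],[0,0,0,0,0,0.4,76],[0,0,0,0,0,0,76]]]'; python3 -m crank '[[[0,0,0,-0.3,0.9,0.3,76],[0,0,0,-0.3,0.9,0.3,76],[0,0,0,-0.3,0.9,0,76],[0,0,0,-0.3,0.9,0,76],[0,0,0,-0.3,0.9,0,76],[0,0,0,-0.3,0.9,0,76],[0,0,0,0,0.5,0,76],[0,0,0,0,0,0,76]]]'; python3 - <<'E'
from h import *
x=np.load('feeder.npy');c,q=np.cos(x[2]),np.sin(x[2])
for cn in ['scene','side']:
 p=snapshot(cn); save(p,'f_'+cn)
 for n in ['bottle','tray','jar','shutter_post','pusher_face']:
  for d in spot_point(p,n)[:2]:
    W=w(p,d['point']); V=W[:2]-x[:2]; print(n,round(d['conf'],2),W.round(1),round(c*V[0]+q*V[1]),round(-q*V[0]+c*V[1]))
E
```

```text
clock: 37.62
tcp_pos: [454.6, -369.3, 178.8]
tcp_rot: [179.9, 0.1, 95.4]
force: [0.5, 1.1, 0.6]
width: 76.1
clock: 38.62
tcp_pos: [400.6, -191.4, 195.6]
tcp_rot: [-180.0, -0.0, 95.5]
force: [0.0, -0.5, 0.7]
width: 76.0
bottle 0.55 [ 456.1 -367.    11.7] -116 -340
tray 0.73 [ 454.7 -370.3   -1.7] -118 -343
jar 0.96 [391.9 -78.9   1.2] -153 -47
jar 0.89 [619.4  40.1  17.2] 84 50
shutter_post 0.55 [651.  -80.  111.4] 105 -72
pusher_face 0.69 [550.1 -99.9  44.5] 2 -83
bottle 0.73 [ 453.9 -368.4    7.6] -118 -341
tray 0.63 [ 453.6 -368.1   -1.9] -118 -341
jar 0.95 [619.7  41.7   6.4] 85 52
jar 0.66 [398.4 -82.8   0. ] -147 -52
shutter_post 0.88 [653.8 -78.8 112.6] 108 -71
pusher_face 0.9 [549.7 -98.9  41.3] 2 -82
```

View pics/f_scene.png

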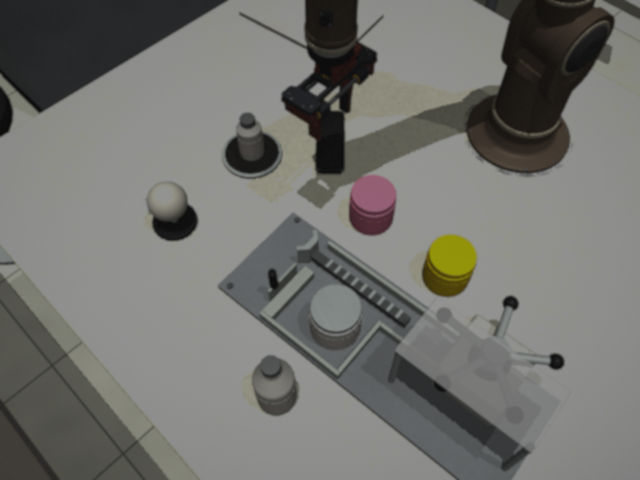

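View pics/f_side.png

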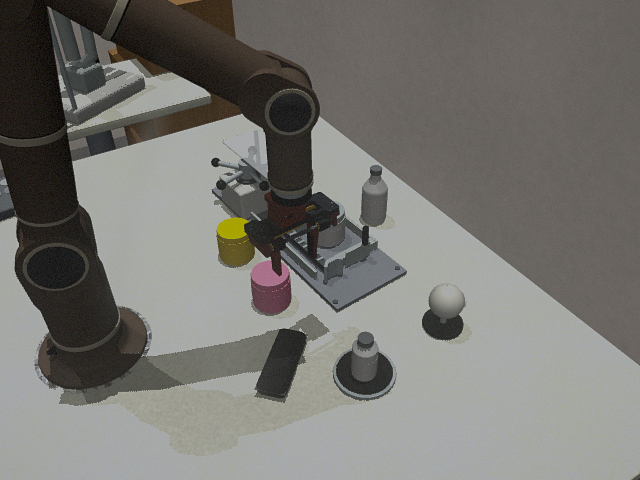

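The bottle stands mid-tray at (250,150) in the scene view. The shutter post is at feeder x of about 107 (fully open), the pusher is at its stop position and the jar is in its bay. I'm handing in.

```bash
python3 -c "
from rig import ticket; print(ticket.close_job())"
```

```text
the job is handed in; nothing more can be done
None
```

The job is done and handed in at about 39 s of the 72 s allowed; the hand-in reports no verdict.

I dragged the shutter open to its stop and pushed the wide jar into its bay. I then turned the capstan anticlockwise in four pushes to its stop, where the force climbed to 27 N with no further movement. Finally I gripped the slim bottle on the outlet shelf and stood it upright on the tray.

| Last check | Measured | Expected |
|---|---|---|
| Bottle, from tray centre | 1–3.5 mm, upright | near the middle |
| Jar, feeder (x, y) | about (85, 51), upright | x above 73 |
| Shutter post, feeder (x, y) | (105–108, -71) | (107, -70) |
| Pusher face, feeder y | about -82 to -83 | -79.7 |

The pusher reading is within the network's 4 mm error. In the pictures the other things stood undisturbed and the robot touched nothing. No check failed or disagreed.

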